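# Pack the pair of V-blocks, break the lid stay and shut the case

## Task

Set the V-block that stands on the bench upright into the empty one of the storage case's two bays and let go of it, leaving the other V-block in its bay. Then break the folding lid stay at its knee, by pushing the pin at the knee back and down, and lower the lid until it is fully shut, without slamming it. Do not force the lid against the locked stay, and leave the wood block, the torch and the brass drift where they are.

Things in the scene. Friction and masses are not known exactly. Their poses are not given: they have to be found in the camera images.
- case: Grey steel storage case, fixed, 210 deep (x) x 260 wide (y) x 100 mm high, walls 6 mm, open on top, lid hinged at the rear (+x) wall. Origin: centre of underside; x front to rear, y left, z up. A divider (6 mm thick, top 66 mm above the bench) leaves a left (+y) and a right bay, 198 x 121 mm. One bay holds a V-block, the empty one has a 3 mm black rubber liner on its floor.
- bay_left (a point): Centre of the left bay's floor (63.5 mm to the case's +y), 26 mm above the bench; axes as the case's.
- bay_right (a point): Centre of the right bay's floor (63.5 mm to the case's -y), 26 mm above the bench; axes as the case's.
- block_bench: Plain grey steel V-block that starts on the bench, left of the case, V upward; 50 (x) x 60 (y) x 40 mm (z), 0.45 to 0.8 kg. Origin: centre of its underside, z up. The V runs along its x; grasp it across the two flat 50 mm-apart end faces (fingers closing along its x).
- block_case: A V-block of the same kind (50 x 60 x 40 mm), already standing in one bay of the case. Origin: centre of its underside, z up.
- lid (a joint): Lid angle, rad: 0 = propped open (86 degrees up from shut), 1.5 = fully shut, at its stop; opens 0.1 beyond 0. Flat steel plate 210 (hinge to free edge) x 260 x 12 mm, 0.3 kg, with a 20 mm finger lip in the middle of its free edge. The stiff hinge (0.3 N m) holds the lid at any angle: fingertips behind its outer (rear) face can push it down.
- lid_hinge (a point): Middle of the lid's hinge line, which runs along the case's y at the rear wall (105 mm behind the case's origin, 100 mm above the bench). The plate's inner face lies in the plane through this line; the outer face is 12 mm from it.
- lid_edge (a point): Middle of the lid's free edge at its outer face, 210 mm from the hinge line.
- stay_knee (a joint): Knee of the folding stay, rad: 0 = locked against its stop, lid blocked; 0.2 = straight; above that broken: it then folds by itself as the lid is lowered (2.7 when shut). Two flat steel bars, each 87 mm, outside the case's right (-y) wall, from a pivot on the wall (30 mm before the case's origin, 80 mm up) to the lid's side, 90 mm from the hinge. Stays where left; a few N move it.
- knee_pin (a point): Middle of the dark steel thumb pin at the knee, 16 mm diameter, 44 mm long, sticking out from the bars to the case's -y. Locked, it is 142 mm above the bench, 32 mm behind the case's origin. Break the knee by pushing the pin 20 to 30 mm back and down (0.63 along the case's x, -0.77 along z, square to the stay); it passes straight after 9 mm.
- wood_block: Bystander: brown wood block 46 x 80 x 38 mm lying on the bench at the left. Origin: centre of the underside.
- torch: Bystander: dark torch 33 x 111 x 33 mm lying on the bench, right of and behind the case. Origin: centre of the underside.
- brass_drift: Bystander: brass rod 19 x 132 x 19 mm lying on the bench at the right. Origin: centre of the underside.
Mind the look-alikes: they are no part of the job. What is shaped like the block_case but purple is not meant.

How it is judged:
By the outcome, as a careful person would: the job done as asked, in the order asked, and still so for the second after the job is handed in, with the robot touching nothing.
It also fails if it takes over 67 s, if anything falls off the work surface, if the arm or the gripper's body presses on something with over 40 N, if the wrist force passes 120 N, or if a joint passes its speed limit or range.

## Robot

A 6-joint arm with a two-finger parallel gripper is mounted at the origin on a cart in front of the work surface, level with it; the furniture and walls round the work are solid. World frame = base frame: x ahead of the robot, y to its left, z up, the work surface at z = 0. Lengths are in m, angles in rad, forces in N, time in s.
With the tool pointing down it reaches from about 0.3 to 0.875 m from the base axis. Payload 6.4 kg.
Tool frame: the origin (TCP) lies at the very end of the fingers, on their centre line; the grasp point (between the pads) lies r.grip_point_offset behind it (r.grip_point_offset is the distance from the TCP to the grasp point, in m); z points along the fingers, y is the line along which they close (so a half turn about z gives the same grasp; the last joint's range is limited). The gripper opens to 88 mm and grips with 3 to 60 N. Pads are 18 mm wide; open, the fingers measure 123 mm over their backs; the gripper's body (75 mm by 187 mm) begins 45 mm behind the grasp point.
Start: joints at [-1.311, 0.181, 1.607, -0, 1.354, -0.206], TCP at [0.258, -0.514, 0.239] pointing down, gripper open.
Joint ranges: [-2.99, 2.99], [-0.89, 2.07], [0.3, 2.58], [-1.14, 4.28], [0, 2.63], [-3.12, 3.12]. Speed limits (rad/s): [2.57, 2.57, 3.01, 3.14, 3.14, 3.14].

## Interface

Orientations are given as a unit quaternion [x, y, z, w].
In Python, from plant import r, eyes gives the robot as it stands. The module is installed in compiled form; this text tells all that it offers.
- The arm moves only by the tool play_rows, never from a script. Its arguments are lists of equal length, an entry for each row: "angular": the turn, a rotation vector about the tool's x, y, z in units of 4 degrees (1.0 is 4 degrees), a list of three; "linear": the shift along the tool's x, y, z in units of 0.025 m (1.0 is 0.025 m), a list of three; "claw": the opening, from -1 (shut) to 1 (fully open). In form: {"angular": [[wx, wy, wz], ...], "linear": [[tx, ty, tz], ...], "claw": [claw, ...]}. A call has 1 to 12 rows; each row shifts and turns the commanded pose from where the row before left it, along the tool's axes as they then stand; what a row does not reach is not made up. A row lasts 1/12 s, in which the tool goes at most 41.7 mm and 7.16 degrees, less where a joint would pass 70% of its speed; a pose out of reach is approached as far as the arm can. A call with a number of a shift or a turn outside -1 to 1 is refused whole. A call with a gripper value outside its range is refused whole. The fingers move at their own pace and stop on an object; "grip_force" is the grip in N (left out, the last holds). Time passes only in rows, so rows that do not move let the fingers close. It gives the time, the measured TCP pose, the force, the opening and the grip force at its end, in the units of the state.
- r.get_obs(): the state, without advancing time (a new reading comes with each control period).
- eyes.snapshot(name): name is "scene" or "top" or "wrist"; returns (picture, depth): 400x640x3 uint8, red, green, blue; 400x640 float32, m along the optical axis (not along the pixel's ray), 0 where there is no reading.
- eyes.camera_info(name): a dict with "fx", "fy", "cx", "cy" (pixels), "k1" (the pictures are not rectified: a ray, as slopes to the right and down, at radius r is drawn at 1 + k1 r^2 times it, then the intrinsics apply), "origin" and "orientation" of the camera in the world. Camera axes: x right, y down, z forward; pixel columns grow to the right and rows downward; lengths in m; the calibration is good to about 2 mm. A picture is of the moment at which its call begins: read the wrist's pose just before it. camera_info takes no time and is no camera call; for the wrist camera it gives the pose at the moment of the call.
- r.sign_off(): hands the job in; it is judged then, once.
The state is a dict: "t": time; "joint_pos": joint angles; "dq": joint speeds; "joint_torque": joint torques, N m; "tool_pos": TCP position; "tcp_rot": TCP orientation; "ft_force": force on the tool from outside, world axes, zero at the start; "moment": the same for the moment, N m; "grip_width": finger opening in m; "grip_force": force on a finger pad.
Only numpy, scipy, OpenCV 4.12 (cv2) and the standard library are available. Lean on these libraries where they do the work, as an engineer would, in place of code of your own. Each camera call takes 0.05 s, during which the arm holds its last target. There are 200 camera calls.

## Working session

There is one attempt and no reset: what is moved stays moved. The work goes in short steps, Python scripts to look and compute and a tool call to move; the robot and the scene stay as the last step left them, time stands still between calls to the robot, and variables do not carry over. Pictures are saved under pics/ and viewed, at most 10 in all, crops included, and the job is handed in when it is done.

Besides the shell and the picture viewer there is one more tool, called after ">>>" by a JSON object that holds its "op" and its "data", one argument or row to a line. play_rows: Moves the arm, as the interface text tells. Its arguments: {"type":"object","properties":{"angular":{"type":"array"},"linear":{"type":"array"},"claw":{"type":"array"},"grip_force":{"type":"number"}},"required":["angular","linear","claw"]}

```bash
mkdir -p pics
cat > h.py <<'E'
import numpy as np, cv2
from plant import r, eyes
from scipy.spatial.transform import Rotation as R
def info(n):
    c=eyes.camera_info(n); return c
def cloud(n,save=None):
    c=eyes.camera_info(n); p,d=eyes.snapshot(n)
    if save: cv2.imwrite(f'pics/{save}.png',p[:,:,::-1])
    v,u=np.mgrid[0:400,0:640].astype(float)
    K=np.array([[c['fx'],0,c['cx']],[0,c['fy'],c['cy']],[0,0,1]])
    xd=(u-c['cx'])/c['fx']; yd=(v-c['cy'])/c['fy']; x,y=xd.copy(),yd.copy()
    for _ in range(8):
        s=1+c['k1']*(x*x+y*y); x=xd/s; y=yd/s
    P=np.stack([x*d,y*d,d],-1)
    W=P@R.from_quat(c['orientation']).as_matrix().T+np.array(c['origin'])
    W[d==0]=np.nan
    return p,d,W
E
python3 - <<'E'
from h import *
o=r.get_obs(); print(o, r.grip_point_offset)
for n in ['scene','top']:
    print(n,eyes.camera_info(n))
    p,d,W=cloud(n,n); np.savez('pics/'+n,p=p,d=d,W=W)
E
```

```text
{'t': 0.0, 'joint_pos': array([-1.31128971e+00,  1.81528016e-01,  1.60799606e+00,  1.78397986e-05,
        1.35376239e+00, -2.06344891e-01]), 'dq': array([-0.00197999,  0.00143024,  0.00296398, -0.00012596,  0.00084729,
        0.00053034]), 'joint_torque': array([-5.55706101e-04, -4.33873236e+01, -3.41846073e+01,  7.01271929e-02,
        3.84596467e-02, -1.46034336e-04]), 'tool_pos': array([ 0.25814176, -0.51321506,  0.23782322]), 'tcp_rot': array([ 9.72995319e-01,  2.30823293e-01, -1.38028501e-05, -8.46836215e-04]), 'ft_force': array([-0.43010732,  0.21112342, -0.08212005]), 'moment': array([-0.02931349, -0.00643683, -0.02145715]), 'grip_force': 0.0, 'grip_width': 0.08880492095523948} 0.0187
scene {'fx': 380.6333408854296, 'fy': 380.6333408854296, 'cx': 321.5626589663687, 'cy': 194.9409272936379, 'k1': -0.033802802395533314, 'origin': array([-0.0673162 , -0.517008  ,  1.16927573]), 'orientation': array([ 0.84023638, -0.42447091,  0.14679722, -0.30377269])}
top {'fx': 471.8064683977999, 'fy': 471.8064683977999, 'cx': 320.698343680516, 'cy': 198.26976401841364, 'k1': -0.08680782316254922, 'origin': array([ 0.36702647, -0.04816714,  1.70059922]), 'orientation': array([ 0.70781593, -0.70362734,  0.04432066, -0.04405517])}
```

View pics/scene.png

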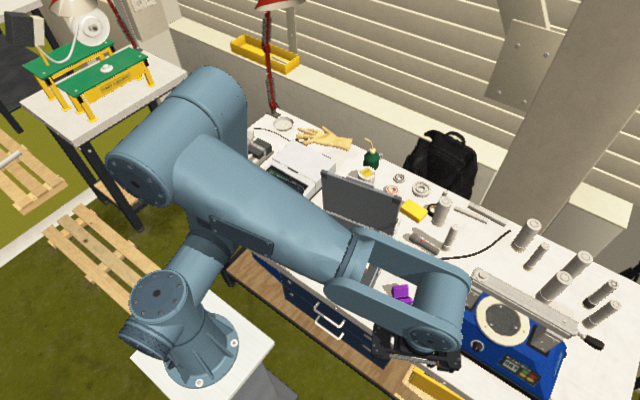

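View pics/top.png

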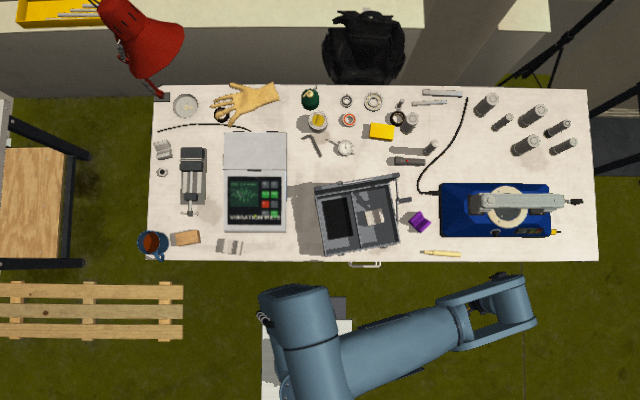

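Run:
```python
import numpy as np,cv2
z=np.load('pics/top.npz');p,W=z['p'],z['W']
a=cv2.resize(p[140:265,145:265],None,fx=4,fy=4,interpolation=2)
b=cv2.resize(p[140:265,300:380+60],None,fx=4,fy=4,interpolation=2)
im=np.hstack([a,b]);im=cv2.resize(im,(800,int(800*im.shape[0]/im.shape[1])));print(im.shape)
cv2.imwrite('pics/crop1.png',im[:,:,::-1])
def pr(u,v):print((u,v),W[v,u].round(3))
for q in [(229,246),(164,150),(185,238),(410,160),(440,253),(419,222),(337,215),(375,216),(220,246),(238,246),(375,160)]:pr(*q)
```

```text
(384, 800, 3)
(229, 246) [0.405 0.274 0.038]
(164, 150) [0.754 0.53  0.018]
(185, 238) [0.432 0.433 0.033]
(410, 160) [ 0.719 -0.371  0.027]
(440, 253) [ 0.384 -0.476  0.014]
(419, 222) [ 0.495 -0.402  0.013]
(337, 215) [ 0.518 -0.107  0.021]
(375, 216) [ 0.514 -0.24   0.042]
(220, 246) [ 0.405  0.314 -0.002]
(238, 246) [0.405 0.241 0.044]
(375, 160) [ 0.723 -0.247  0.002]
```

View pics/crop1.png

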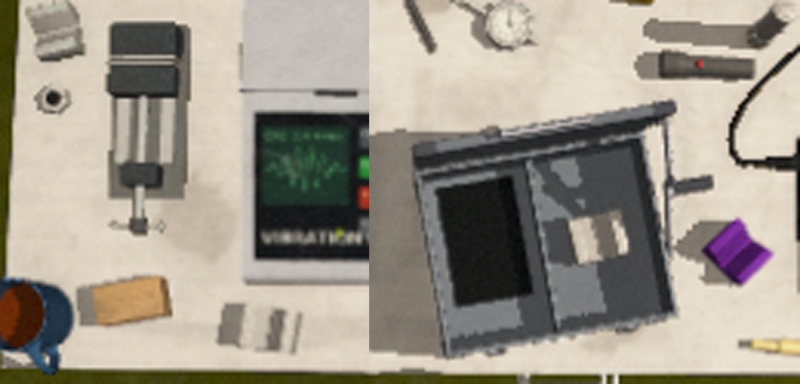

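```bash
cat > m.py <<'E'
from h import *
z=np.load('pics/top.npz');p,W=z['p'],z['W']
def rect(name,u0,u1,v0,v1,z0,z1):
    Q=W[v0:v1,u0:u1].reshape(-1,3); Q=Q[(Q[:,2]>z0)&(Q[:,2]<z1)]
    rc=cv2.minAreaRect((Q[:,:2]*1000).astype(np.float32))
    print(name,len(Q),'c',np.round(rc[0],1),'size',np.round(rc[1],1),'ang',round(rc[2],1),'z',np.percentile(Q[:,2],[5,50,95]).round(3))
    return Q
rect('bench',212,248,236,258,.018,.06)
rect('other',150,178,138,164,.01,.06)
rect('rim',310,402,175,256,.088,.108)
rect('blockcase',364,388,205,229,.035,.058)
rect('purple',405,434,208,238,.02,.06)
rect('pin',396,415,180,195,.12,.16)
rect('lidtop',310,402,175,200,.2,.36)
rect('wood',168,202,228,248,.02,.06)
rect('torch',388,428,152,170,.01,.06)
rect('drift',416,464,246,259,.008,.06)
rect('stay',385,415,160,240,.11,.2)
rect('vib-devicelow',222,290,130,232,.01,.3)
E
python3 m.py
```

```text
bench 219 c [401.4 263. ] size [60.4 49.9] ang 81.7 z [0.02  0.035 0.043]
other 279 c [754.  532.6] size [99.5 61.5] ang 5.7 z [0.013 0.031 0.044]
rim 551 c [ 497.7 -176.2] size [213.  268.3] ang 10.1 z [0.091 0.098 0.105]
blockcase 127 c [ 509.3 -243.9] size [55.5 81.7] ang 19.7 z [0.037 0.048 0.056]
purple 218 c [ 493.7 -401.3] size [60.8 50.9] ang 43.9 z [0.021 0.036 0.044]
pin 3 c [ 581.  -298.1] size [6.  0.3] ang 8.2 z [0.148 0.153 0.154]
lidtop 534 c [ 594.3 -153.9] size [ 17.  258.2] ang 10.2 z [0.215 0.309 0.328]
wood 289 c [435.  426.6] size [46.7 80.6] ang 10.9 z [0.028 0.037 0.043]
torch 243 c [ 726.4 -375.3] size [119.7  58.4] ang 85.4 z [0.016 0.026 0.036]
drift 188 c [ 388.2 -471.6] size [ 41.9 160.4] ang 2.9 z [0.009 0.015 0.022]
stay 158 c [ 574.2 -311.4] size [118.4  62.2] ang 23.4 z [0.119 0.151 0.19 ]
vib-devicelow 6284 c [644.  191.6] size [375.  234.1] ang 0.1 z [0.058 0.082 0.1  ]
```

The grey V-block at top-picture pixel (229,246) measures 60 x 50 x 40 mm, is plain grey and stands left of the case, so it fits. The grey one at (164,150) measures 99 x 61 and is out of reach. The purple one at (419,222) is excluded. The liner at (337,215) shows that the left bay is empty. I'm moving over the block.

>>> {"op": "play_rows", "data": {
  "angular": [
    [0, 0, -1],
    [0, 0, -1],
    [0, 0, -1],
    [0, 0, -1],
    [0, 0, -1],
    [0, 0, -1],
    [0, 0, -1],
    [0, 0, -1],
    [0, 0, -1],
    [0, 0, -1],
    [0, 0, -1],
    [0, 0, -1]
  ],
  "linear": [
    [0, 0, 0],
    [0, 0, 0],
    [0, 0, 0],
    [0, 0, 0],
    [0, 0, 0],
    [0, 0, 0],
    [0, 0, 0],
    [0, 0, 0],
    [0, 0, 0],
    [0, 0, 0],
    [0, 0, 0],
    [0, 0, 0]
  ],
  "claw": [1, 1, 1, 1, 1, 1, 1, 1, 1, 1, 1, 1]
}}

```text
t: 1.1
tool_pos: [0.2582, -0.5135, 0.2382]
tcp_rot: [0.794, 0.608, 0.0, -0.0]
ft_force: [0.3, 0.7, -0.3]
grip_width: 0.0879
grip_force: 0.0
```

>>> {"op": "play_rows", "data": {
  "angular": [
    [0, 0, -0.9],
    [0, 0, -0.85],
    [0, 0, 0],
    [0, 0, 0],
    [0, 0, 0],
    [0, 0, 0],
    [0, 0, 0],
    [0, 0, 0],
    [0, 0, 0],
    [0, 0, 0],
    [0, 0, 0],
    [0, 0, 0]
  ],
  "linear": [
    [0, 0, 0],
    [0, 0, 0],
    [1, 0, 0],
    [1, 0, 0],
    [1, 0, 0],
    [1, 0, 0],
    [1, 0, 0],
    [1, 0, 0],
    [1, 0, 0],
    [1, 0, 0],
    [1, 0, 0],
    [1, 0, 0]
  ],
  "claw": [1, 1, 1, 1, 1, 1, 1, 1, 1, 1, 1, 1]
}}

```text
t: 2.1
tool_pos: [0.2942, -0.265, 0.2384]
tcp_rot: [0.757, 0.654, 0.0, -0.0]
ft_force: [0.7, -0.7, 1.2]
grip_width: 0.0879
grip_force: 0.0
```

>>> {"op": "play_rows", "data": {
  "angular": [
    [0, 0, 0],
    [0, 0, 0],
    [0, 0, 0],
    [0, 0, 0],
    [0, 0, 0],
    [0, 0, 0],
    [0, 0, 0],
    [0, 0, 0],
    [0, 0, 0],
    [0, 0, 0],
    [0, 0, 0],
    [0, 0, 0]
  ],
  "linear": [
    [1, 0.1, 0],
    [1, 0.1, 0],
    [1, 0.1, 0],
    [1, 0.1, 0],
    [1, 0.1, 0],
    [1, 0.1, 0],
    [1, 0.1, 0],
    [1, 0.1, 0],
    [1, 0.1, 0],
    [1, 0.1, 0],
    [1, 0.1, 0],
    [1, 0.1, 0]
  ],
  "claw": [1, 1, 1, 1, 1, 1, 1, 1, 1, 1, 1, 1]
}}

```text
t: 3.1
tool_pos: [0.3673, 0.0275, 0.2386]
tcp_rot: [0.756, 0.654, 0.0, 0.0]
ft_force: [1.3, 0.2, 0.2]
grip_width: 0.0882
grip_force: 0.0
```

>>> {"op": "play_rows", "data": {
  "angular": [
    [0, 0, 0],
    [0, 0, 0],
    [0, 0, 0],
    [0, 0, 0],
    [0, 0, 0],
    [0, 0, 0],
    [0, 0, 0],
    [0, 0, 0],
    [0, 0, 0],
    [0, 0, 0],
    [0, 0, 0]
  ],
  "linear": [
    [1, 0, 0],
    [1, 0, 0],
    [1, 0, 0],
    [1, 0, 0],
    [1, 0, 0],
    [1, 0, 0],
    [1, 0, 0],
    [1, 0, 0],
    [1, 0, 0],
    [0.5, 0, 0],
    [0, 0, 0]
  ],
  "claw": [1, 1, 1, 1, 1, 1, 1, 1, 1, 1, 1]
}}

```text
t: 4.02
tool_pos: [0.4016, 0.2628, 0.2383]
tcp_rot: [0.756, 0.655, -0.0, -0.0]
ft_force: [-0.1, 1.0, -0.2]
grip_width: 0.0883
grip_force: 0.0
```

Run:
```python
from h import *
o=r.get_obs();print(o['tool_pos'],o['joint_pos'].round(2),eyes.camera_info('wrist'))
p,d,W=cloud('wrist','w1')
np.savez('pics/w1',p=p,d=d,W=W)
t=o['tool_pos']
for z0,z1 in [(.01,.06),(.036,.05)]:
    m=(W[...,2]>z0)&(W[...,2]<z1)&(np.hypot(W[...,0]-t[0],W[...,1]-t[1])<.06)
    rc=cv2.minAreaRect((W[m][:,:2]*1000).astype(np.float32));print(m.sum(),rc,np.percentile(W[m][:,2],[5,50,95]))
```

```text
[0.40155829 0.26277931 0.23834361] [ 0.33 -0.04  1.84  0.    1.34  0.47] {'fx': 336.49962516775616, 'fy': 336.49962516775616, 'cx': 315.3091727576029, 'cy': 203.11482249951507, 'k1': -0.06137650156576324, 'origin': array([0.41139428, 0.33394426, 0.3841314 ]), 'orientation': array([ 0.98728139, -0.07104683, -0.01017626,  0.14185999])}
3137 ((419.6304626464844, 262.6634521484375), (62.05205535888672, 83.89218139648438), 83.49813842773438) [0.01643155 0.03784906 0.05405511]
1439 ((417.6451721191406, 262.88970947265625), (62.05205535888672, 79.89594268798828), 83.49813842773438) [0.03689806 0.03964357 0.04152062]
```

View pics/w1.png

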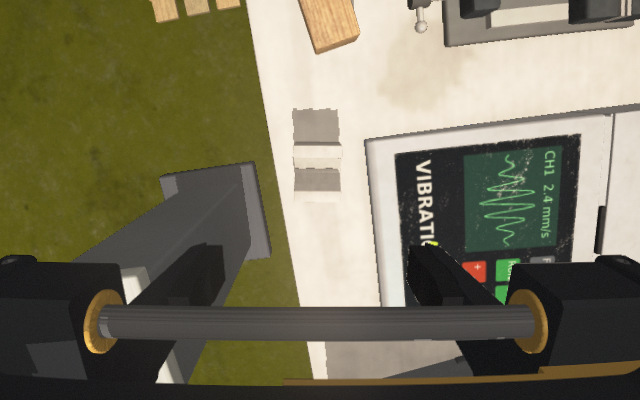

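Run:
```python
from h import *
z=np.load('pics/w1.npz');W=z['W'];X=W[...,0];Y=W[...,1];Z=W[...,2]
m=(Z>.03)&(X>.3)&(X<.44)&(abs(Y-.263)<.045)&(X<.435)
rc=cv2.minAreaRect((W[m][:,:2]*1000).astype(np.float32));print(rc)
for y in [.2,.22,.24,.26,.28,.3,.32]:
    s=(abs(Y-y)<.01)&(Z>.012)&(X>.435)&(X<.56); q=W[s]
    print(y,[ (round(x,3),round(float(np.median(q[abs(q[:,0]-x)<.005][:,2])),3)) for x in np.arange(.435,.56,.01) if (abs(q[:,0]-x)<.005).sum()>3])
t=np.load('pics/top.npz')['W'];
for y in [.2,.24,.28]:
    q=t[(abs(t[...,1]-y)<.01)&(t[...,0]>.42)&(t[...,0]<.6)]
    print(y,[(round(x,3),round(float(np.median(q[abs(q[:,0]-x)<.005][:,2])),3)) for x in np.arange(.425,.6,.01)])
```

```text
((374.58935546875, 269.93798828125), (60.65979766845703, 117.1351547241211), 79.9776840209961)
0.2 [(np.float64(0.455), 0.054), (np.float64(0.465), 0.059), (np.float64(0.475), 0.06), (np.float64(0.485), 0.062), (np.float64(0.495), 0.064), (np.float64(0.505), 0.065), (np.float64(0.515), 0.067), (np.float64(0.525), 0.068), (np.float64(0.535), 0.07), (np.float64(0.545), 0.071), (np.float64(0.555), 0.072)]
0.22 [(np.float64(0.455), 0.054), (np.float64(0.465), 0.059), (np.float64(0.475), 0.06), (np.float64(0.485), 0.063), (np.float64(0.495), 0.064), (np.float64(0.505), 0.065), (np.float64(0.515), 0.067), (np.float64(0.525), 0.068), (np.float64(0.535), 0.07), (np.float64(0.545), 0.071), (np.float64(0.555), 0.073)]
0.24 [(np.float64(0.445), 0.256), (np.float64(0.455), 0.291), (np.float64(0.465), 0.059), (np.float64(0.475), 0.06), (np.float64(0.485), 0.063), (np.float64(0.495), 0.064), (np.float64(0.505), 0.065), (np.float64(0.515), 0.067), (np.float64(0.525), 0.068), (np.float64(0.535), 0.07), (np.float64(0.545), 0.071), (np.float64(0.555), 0.073)]
0.26 [(np.float64(0.445), 0.262), (np.floa
[... 1814 characters left out ...]
loat64(0.535), 0.071), (np.float64(0.545), 0.07), (np.float64(0.555), 0.071), (np.float64(0.565), 0.072), (np.float64(0.575), 0.072), (np.float64(0.585), 0.077), (np.float64(0.595), 0.079)]
0.28 [(np.float64(0.425), 0.037), (np.float64(0.435), -0.002), (np.float64(0.445), -0.001), (np.float64(0.455), 0.048), (np.float64(0.465), 0.055), (np.float64(0.475), 0.06), (np.float64(0.485), 0.061), (np.float64(0.495), 0.062), (np.float64(0.505), 0.066), (np.float64(0.515), 0.067), (np.float64(0.525), 0.068), (np.float64(0.535), 0.069), (np.float64(0.545), 0.071), (np.float64(0.555), 0.072), (np.float64(0.565), 0.072), (np.float64(0.575), 0.073), (np.float64(0.585), 0.076), (np.float64(0.595), 0.077)]
```

Run:
```python
from h import *
for n in ['w1','top']:
    W=np.load(f'pics/{n}.npz')['W']
    m=(W[...,2]>.02)&(W[...,2]<.05)&(W[...,0]>.355)&(W[...,0]<.442)&(abs(W[...,1]-.263)<.05)
    m=cv2.morphologyEx(m.astype(np.uint8),cv2.MORPH_OPEN,np.ones((3,3),np.uint8))
    k,l,s,c=cv2.connectedComponentsWithStats(m)
    i=1+np.argmax(s[1:,4]);q=W[l==i];print(n,s[i],cv2.minAreaRect((q[:,:2]*1000).astype(np.float32)),np.percentile(q,[1,99],axis=0).round(4).tolist())
    e=W[(W[...,2]>.03)&(W[...,2]<.06)&(W[...,0]>.44)&(W[...,0]<.47)&(W[...,1]>.18)&(W[...,1]<.34)]
    for y in (.2,.22,.24,.29,.31): 
        a=e[abs(e[:,1]-y)<.01][:,0]
        if len(a): print(y,len(a),np.percentile(a,[0,3,10]).round(4))
```

```text
w1 [ 294  175   47   28 1221] ((400.6414489746094, 247.46678161621094), (25.564922332763672, 49.91898727416992), 80.27613830566406) [[0.3766, 0.233, 0.0206], [0.4254, 0.2612, 0.0413]]
0.2 292 [0.4547 0.4548 0.4551]
0.22 315 [0.4547 0.4548 0.455 ]
0.24 331 [0.4546 0.4549 0.455 ]
0.29 299 [0.4548 0.455  0.4555]
top [223 239   9  15  98] ((404.0218200683594, 281.5744323730469), (23.068750381469727, 49.880882263183594), 80.38738250732422) [[0.38, 0.2684, 0.0225], [0.4293, 0.2945, 0.0468]]
0.2 21 [0.4537 0.4538 0.4538]
0.22 23 [0.4533 0.4534 0.4537]
0.24 22 [0.4532 0.4533 0.4536]
0.29 12 [0.4533 0.4533 0.4534]
```

>>> {"op": "play_rows", "data": {
  "angular": [
    [0, 0, 0.25],
    [0, 0, 0],
    [0, 0, 0],
    [0, 0, 0],
    [0, 0, 0],
    [0, 0, 0],
    [0, 0, 0],
    [0, 0, 0]
  ],
  "linear": [
    [0, -0.08, 0],
    [0, 0, 0.5],
    [0, 0, 1],
    [0, 0, 1],
    [0, 0, 1],
    [0, 0, 1],
    [0, 0, 0.5],
    [0, 0, 0]
  ],
  "claw": [0.41, 0.41, 0.41, 0.41, 0.41, 0.41, 0.41, 0.41],
  "grip_force": 50
}}

```text
t: 4.73
tool_pos: [0.3974, 0.2592, 0.1108]
tcp_rot: [0.763, 0.646, -0.003, -0.001]
ft_force: [-1.1, -0.1, 0.2]
grip_width: 0.0621
grip_force: 0.0
```

>>> {"op": "play_rows", "data": {
  "angular": [
    [0, 0, 0],
    [0, 0, 0],
    [0, 0, 0],
    [0, 0, 0],
    [0, 0, 0],
    [0, 0, 0],
    [0, 0, 0],
    [0, 0, 0],
    [0, 0, 0]
  ],
  "linear": [
    [0, 0, 0.5],
    [0, 0, 0.5],
    [0, 0, 0.5],
    [0, 0, 0.5],
    [0, 0, 0.5],
    [0, 0, 0.5],
    [0, 0, 0.5],
    [0, 0, 0.5],
    [0, 0, 0]
  ],
  "claw": [0.41, 0.41, 0.41, 0.41, 0.41, 0.41, 0.41, 0.41, 0.41]
}}

```text
t: 5.48
tool_pos: [0.3992, 0.2603, 0.013]
tcp_rot: [0.763, 0.647, -0.001, -0.0]
ft_force: [-1.3, -0.1, -0.0]
grip_width: 0.0623
grip_force: 0.0
```

>>> {"op": "play_rows", "data": {
  "angular": [
    [0, 0, 0],
    [0, 0, 0],
    [0, 0, 0],
    [0, 0, 0],
    [0, 0, 0],
    [0, 0, 0]
  ],
  "linear": [
    [0, 0, 0],
    [0, 0, 0],
    [0, 0, 0],
    [0, 0, 0],
    [0, 0, 0],
    [0, 0, 0]
  ],
  "claw": [-1, -1, -1, -1, -1, -1],
  "grip_force": 50
}}

```text
t: 5.98
tool_pos: [0.4012, 0.2614, 0.015]
tcp_rot: [0.762, 0.647, 0.001, 0.001]
ft_force: [2.3, -5.3, 6.9]
grip_width: 0.0492
grip_force: 50.0
```

>>> {"op": "play_rows", "data": {
  "angular": [
    [0, 0, 0],
    [0, 0, 0],
    [0, 0, 0],
    [0, 0, 0],
    [0, 0, 0],
    [0, 0, 0],
    [0, 0, 0],
    [0, 0, 0],
    [0, 0, 0],
    [0, 0, 0],
    [0, 0, 0]
  ],
  "linear": [
    [0, 0, -0.2],
    [0, 0, -0.5],
    [0, 0, -1],
    [0, 0, -1],
    [0, 0, -1],
    [0, 0, -1],
    [0, 0, -1],
    [0, 0, -1],
    [0, 0, -1],
    [0, 0, -0.5],
    [0, 0, 0]
  ],
  "claw": [-1, -1, -1, -1, -1, -1, -1, -1, -1, -1, -1]
}}

```text
t: 6.9
tool_pos: [0.4005, 0.2623, 0.2214]
tcp_rot: [0.762, 0.648, 0.002, 0.0]
ft_force: [-1.0, 0.3, -5.5]
grip_width: 0.049
grip_force: 50.0
```

Run:
```python
from h import *
z=np.load('pics/top.npz');p,W=z['p'],z['W'];g=p.max(-1)
yaw=np.deg2rad(10.1);c,s=np.cos(yaw),np.sin(yaw)
def loc(q,o=(.498,-.172)):
    d=q[:,:2]-o; return np.c_[d@[c,s],d@[-s,c],q[:,2]]*1000
sub=np.zeros((400,640),bool);sub[170:262,305:415]=1
lin=sub&(g<45)&(W[...,2]<.04)
m=cv2.morphologyEx(lin.astype(np.uint8),cv2.MORPH_OPEN,np.ones((3,3),np.uint8));k,l,st,_=cv2.connectedComponentsWithStats(m)
i=1+np.argmax(st[1:,4]);q=W[l==i];rc=cv2.minAreaRect((q[:,:2]*1000).astype(np.float32));print('liner',rc,np.median(q[:,2]))
q=loc(q);print('liner loc',np.percentile(q,[1,99],axis=0).round(1))
q=loc(W[sub&(W[...,2]>.092)&(W[...,2]<.106)])
# rim edges: front, left, right walls
f=q[q[:,0]<-90];print('front x',np.percentile(f[:,0],[2,98]),'y',np.percentile(f[:,1],[1,99]))
a=q[(abs(q[:,0])<70)];print('left y',np.percentile(a[a[:,1]>100][:,1],[2,50,98]),'right',np.percentile(a[a[:,1]<-100][:,1],[2,50,98]))
for x0 in (-80,-40,0,40,80):
    b=q[abs(q[:,0]-x0)<20]; print(x0,np.median(b[b[:,1]>110][:,1]))
for y0 in (-100,-50,0,50,100):
    b=q[(abs(q[:,1]-y0)<25)&(q[:,0]<-80)]; print('fr',y0,np.median(b[:,0]))
q=loc(W[sub&(W[...,2]>.27)]);print('lid top',np.percentile(q,[1,50,99],axis=0).round(1))
b=q[q[:,2]>300];print(np.polyfit(b[:,1],b[:,0],1))
q=loc(W[sub&(W[...,2]>.055)&(W[...,2]<.075)]);b=q[abs(q[:,1])<15];print('divider',np.percentile(b,[5,50,95],axis=0).round(1))
q=loc(W[sub]);b=q[(q[:,1]<-140)&(q[:,2]>100)&(q[:,0]<90)];b=b[np.argsort(b[:,1])];print('stay/pin\n',b[::max(1,len(b)//20)].round(0))
```

```text
liner ((507.4811096191406, -107.006591796875), (137.46282958984375, 89.47713470458984), 9.92633056640625) 0.02814032231421859
liner loc [[-46.4  18.7  19.3]
 [ 87.4 105.3  37. ]]
front x [-105.77668949  -93.81918515] y [-128.58456219  128.3431189 ]
left y [124.21375794 127.08086225 129.82831685] right [-135.26434228 -126.94882233 -123.61568803]
-80 126.51531231532911
-40 126.84025779858455
0 126.97004286460408
40 127.31023586411129
80 126.76747133832095
fr -100 -102.18919223931321
fr -50 -102.11567243287865
fr 0 -101.77295166491764
fr 50 -102.32033163552647
fr 100 -102.2592011408173
lid top [[  89.7 -127.1  273.2]
 [  94.     1.3  310.3]
 [ 102.9  127.9  332. ]]
[-2.94065280e-03  9.54431424e+01]
divider [[-96.2  -3.   57.6]
 [ -4.5   0.3  64.2]
 [ 95.    3.5  71. ]]
stay/pin
 [[  35. -186.  146.]
 [  28. -184.  150.]
 [  26. -182.  140.]
 [  37. -181.  141.]
 [  26. -178.  146.]
 [  36. -175.  150.]
 [  37. -172.  148.]
 [  31. -171.  148.]
 [  31. -168.  148.]
 [  34. -168.  152.]
 [  32. -165.  147.]
 [  25. -164.  146.]
 [  35. -161.  152.]
 [  36. -159.  148.]
 [  29. -157.  151.]
 [  27. -153.  150.]
 [  33. -150.  155.]
 [  27. -150.  150.]
 [  34. -148.  151.]
 [  32. -144.  147.]
 [  25. -143.  149.]
 [  48. -142.  160.]
 [  84. -142.  185.]
 [  41. -141.  160.]
 [  64. -141.  167.]]
```

>>> {"op": "play_rows", "data": {
  "angular": [
    [0, 0, -1],
    [0, 0, -1],
    [0, 0, -1],
    [0, 0, -1],
    [0, 0, -0.85],
    [0, 0, 0],
    [0, 0, 0],
    [0, 0, 0],
    [0, 0, 0],
    [0, 0, 0],
    [0, 0, 0],
    [0, 0, 0]
  ],
  "linear": [
    [0, 0, 0],
    [0, 0, 0],
    [0, 0, 0],
    [0, 0, 0],
    [0, 0, 0],
    [-0.5, 0, 0],
    [-1, 0, 0],
    [-1, 0, 0],
    [-1, 0, 0],
    [-1, 0, 0],
    [-1, 0, 0],
    [-1, 0, 0]
  ],
  "claw": [-1, -1, -1, -1, -1, -1, -1, -1, -1, -1, -1, -1]
}}

```text
t: 7.9
tool_pos: [0.4266, 0.1007, 0.2166]
tcp_rot: [0.642, 0.767, -0.001, -0.002]
ft_force: [1.0, -0.5, -5.6]
grip_width: 0.049
grip_force: 50.0
```

>>> {"op": "play_rows", "data": {
  "angular": [
    [0, 0, 0],
    [0, 0, 0],
    [0, 0, 0],
    [0, 0, 0],
    [0, 0, 0],
    [0, 0, 0],
    [0, 0, 0],
    [0, 0, 0],
    [0, 0, 0],
    [0, 0, 0],
    [0, 0, 0],
    [0, 0, 0]
  ],
  "linear": [
    [-1, 0, 0],
    [-1, 0, 0],
    [-1, 0, 0],
    [-1, 0, 0],
    [-1, 0, 0],
    [-1, 0, 0],
    [-1, 0, 0],
    [-1, 0, 0],
    [-0.5, 0, 0],
    [-0.25, 0.2, 0],
    [0, 0, 0],
    [0, 0, 0]
  ],
  "claw": [-1, -1, -1, -1, -1, -1, -1, -1, -1, -1, -1, -1]
}}

```text
t: 8.9
tool_pos: [0.4711, -0.1119, 0.2178]
tcp_rot: [0.642, 0.767, 0.0, -0.001]
ft_force: [0.4, 0.8, -5.7]
grip_width: 0.0489
grip_force: 50.0
```

>>> {"op": "play_rows", "data": {
  "angular": [
    [0, 0, 0],
    [0, 0, 0],
    [0, 0, 0],
    [0, 0, 0],
    [0, 0, 0],
    [0, 0, 0],
    [0, 0, 0],
    [0, 0, 0],
    [0, 0, 0],
    [0, 0, 0],
    [0, 0, 0]
  ],
  "linear": [
    [0, 0, 0.5],
    [0, 0, 1],
    [0, 0, 1],
    [0, 0, 1],
    [0, 0, 1],
    [0, 0, 0.8],
    [0, 0, 0.5],
    [0, 0, 0.3],
    [0, 0, 0.2],
    [0, 0, 0],
    [0, 0, 0]
  ],
  "claw": [-1, -1, -1, -1, -1, -1, -1, -1, -1, -1, -1]
}}

```text
t: 9.82
tool_pos: [0.472, -0.1128, 0.0618]
tcp_rot: [0.642, 0.767, 0.0, 0.0]
ft_force: [0.3, 0.3, -5.5]
grip_width: 0.0488
grip_force: 50.0
```

>>> {"op": "play_rows", "data": {
  "angular": [
    [0, 0, 0],
    [0, 0, 0],
    [0, 0, 0],
    [0, 0, 0],
    [0, 0, 0],
    [0, 0, 0]
  ],
  "linear": [
    [0, 0, 0.1],
    [0, 0, 0.1],
    [0, 0, 0.1],
    [0, 0, 0.1],
    [0, 0, 0.1],
    [0, 0, 0]
  ],
  "claw": [-1, -1, -1, -1, -1, -1]
}}

```text
t: 10.32
tool_pos: [0.4711, -0.1129, 0.0482]
tcp_rot: [0.642, 0.766, -0.0, -0.0]
ft_force: [0.3, 0.2, -4.7]
grip_width: 0.0492
grip_force: 50.0
```

>>> {"op": "play_rows", "data": {
  "angular": [
    [0, 0, 0],
    [0, 0, 0],
    [0, 0, 0],
    [0, 0, 0],
    [0, 0, 0]
  ],
  "linear": [
    [0, 0, 0.08],
    [0, 0, 0.08],
    [0, 0, 0.04],
    [0, 0, 0],
    [0, 0, 0]
  ],
  "claw": [-1, -1, -1, -1, -1]
}}

```text
t: 10.73
tool_pos: [0.4716, -0.1132, 0.044]
tcp_rot: [0.642, 0.767, -0.0, 0.0]
ft_force: [-1.8, -0.7, 0.5]
grip_width: 0.0488
grip_force: 50.0
```

>>> {"op": "play_rows", "data": {
  "angular": [
    [0, 0, 0],
    [0, 0, 0],
    [0, 0, 0],
    [0, 0, 0],
    [0, 0, 0]
  ],
  "linear": [
    [0, 0, 0.02],
    [0, 0, 0],
    [0, 0, 0],
    [0, 0, 0],
    [0, 0, 0]
  ],
  "claw": [-1, 0.6, 0.6, 0.6, 0.6]
}}

```text
t: 11.15
tool_pos: [0.472, -0.1133, 0.0435]
tcp_rot: [0.642, 0.767, 0.0, 0.001]
ft_force: [-0.5, -0.2, -1.1]
grip_width: 0.0704
grip_force: 0.0
```

>>> {"op": "play_rows", "data": {
  "angular": [
    [0, 0, 0],
    [0, 0, 0],
    [0, 0, 0],
    [0, 0, 0],
    [0, 0, 0],
    [0, 0, 0],
    [0, 0, 0],
    [0, 0, 0],
    [0, 0, 0],
    [0, 0, 0],
    [0, 0, 0],
    [0, 0, 0]
  ],
  "linear": [
    [0, 0, -0.2],
    [0, 0, -0.4],
    [0, 0, -0.8],
    [0, 0, -1],
    [0, 0, -1],
    [0, 0, -1],
    [0, 0, -1],
    [0, 0, -1],
    [0, 0, -1],
    [0, 0, -1],
    [0, 0, -1],
    [0, 0, -1]
  ],
  "claw": [0.6, 0.6, 0.6, 0.6, 0.6, 0.6, 0.6, 0.6, 0.6, 0.6, 0.6, 0.6]
}}

```text
t: 12.15
tool_pos: [0.4712, -0.1129, 0.3056]
tcp_rot: [0.642, 0.767, 0.0, 0.001]
ft_force: [1.3, -0.6, 0.5]
grip_width: 0.0704
grip_force: 0.0
```

>>> {"op": "play_rows", "data": {
  "angular": [
    [0, 0, 0],
    [0, 0, 0],
    [0, 0, 0],
    [0, 0, 0],
    [0, 0, 0],
    [0, 0, 0],
    [0, 0, 0],
    [0, 0, 0],
    [0, 0, 0],
    [0, 0, 0],
    [0, 0, 0],
    [0, 0, 0]
  ],
  "linear": [
    [-0.6, -0.5, 0],
    [-0.9, -0.4, 0],
    [-0.9, -0.4, 0],
    [-0.9, -0.4, 0],
    [-0.9, -0.4, 0],
    [-0.9, -0.4, 0],
    [-0.9, -0.4, 0],
    [-0.9, -0.4, 0],
    [-0.9, -0.1, 0],
    [-0.9, 0, 0],
    [-0.4, 0, 0],
    [0, 0, 0]
  ],
  "claw": [-1, -1, -1, -1, -1, -1, -1, -1, -1, -1, -1, -1],
  "grip_force": 20
}}

```text
t: 13.15
tool_pos: [0.4275, -0.3534, 0.3036]
tcp_rot: [0.643, 0.766, -0.0, 0.0]
ft_force: [0.3, 0.8, -0.0]
grip_width: 0.0002
grip_force: 0.0
```

>>> {"op": "play_rows", "data": {
  "angular": [
    [0, 0, 1],
    [0, 0, 1],
    [0, 0, 1],
    [0, 0, 1],
    [0, 0, 1],
    [0, 0, 1],
    [0, 0, 1],
    [0, 0, 1],
    [0, 0, 1],
    [0, 0, 1],
    [0, 0, 1],
    [0, 0, 1]
  ],
  "linear": [
    [0, 0, 0],
    [0, 0, 0],
    [0, 0, 0],
    [0, 0, 0],
    [0, 0, 0],
    [0, 0, 0],
    [0, 0, 0],
    [0, 0, 0],
    [0, 0, 0],
    [0, 0, 0],
    [0, 0, 0],
    [0, 0, 0]
  ],
  "claw": [-1, -1, -1, -1, -1, -1, -1, -1, -1, -1, -1, -1]
}}

```text
t: 14.15
tool_pos: [0.4278, -0.3503, 0.3037]
tcp_rot: [0.899, 0.438, 0.0, -0.0]
ft_force: [0.7, 0.1, -0.1]
grip_width: -0.0
grip_force: 0.0
```

>>> {"op": "play_rows", "data": {
  "angular": [
    [0, 0, 1],
    [0, 0, 1],
    [0, 0, 1],
    [0, 0, 1],
    [0, 0, 1],
    [0, 0, 1],
    [0, 0, 1],
    [0, 0, 1],
    [0, 0, 1],
    [0, 0, 1],
    [0, 0, 0.5],
    [0, 0, 0]
  ],
  "linear": [
    [0, 0, 0],
    [0, 0, 0],
    [0, 0, 0],
    [0, 0, 0],
    [0, 0, 0],
    [0, 0, 0],
    [0, 0, 0],
    [0, 0, 0],
    [0, 0, 0],
    [0, 0, 0],
    [0, 0, 0],
    [0, 0, 0]
  ],
  "claw": [-1, -1, -1, -1, -1, -1, -1, -1, -1, -1, -1, -1]
}}

```text
t: 15.15
tool_pos: [0.4279, -0.3504, 0.3037]
tcp_rot: [0.996, 0.088, 0.0, -0.0]
ft_force: [0.8, 0.2, 0.2]
grip_width: 0.0003
grip_force: 0.0
```

>>> {"op": "play_rows", "data": {
  "angular": [
    [0, 1, 0],
    [0, 1, 0],
    [0, 1, 0],
    [0, 1, 0],
    [0, 1, 0],
    [0, 1, 0],
    [0, 1, 0],
    [0, 1, 0],
    [0, 1, 0],
    [0, 0.8, 0],
    [0, 0, 0],
    [0, 0, 0]
  ],
  "linear": [
    [0, 0, 0],
    [0, 0, 0],
    [0, 0, 0],
    [0, 0, 0],
    [0, 0, 0],
    [0, 0, 0],
    [0, 0, 0],
    [0, 0, 0],
    [0, 0, 0],
    [0, 0, 0],
    [0, 0, 0],
    [0, 0, 0]
  ],
  "claw": [-1, -1, -1, -1, -1, -1, -1, -1, -1, -1, -1, -1]
}}

```text
t: 16.15
tool_pos: [0.4273, -0.3514, 0.303]
tcp_rot: [0.939, 0.083, 0.333, -0.03]
ft_force: [0.6, 0.0, -0.1]
grip_width: 0.0007
grip_force: 0.0
```

```bash
cat >> h.py <<'E'
O=np.array([.498,-.172,0]); CR=R.from_euler('z',10.1,degrees=True)
def state():
    o=r.get_obs(); T=R.from_quat(o['tcp_rot']); pl=CR.inv().apply(o['tool_pos']-O)*1000
    A=(CR.inv()*T).as_matrix()
    print('t',round(o['t'],2),'case-pos',pl.round(1),'joints',o['joint_pos'].round(2),'F',o['ft_force'].round(1)); print('tool axes in case (cols)\n',A.round(3)); return pl,A
def to(p):
    pl,A=state(); print('units to',p,(A.T@(np.array(p)-pl)/25).round(2))
E
python3 - <<'E'
from h import *
to((11,-165,167))
p,d,W=cloud('top','top2')
np.savez('pics/top2',p=p,d=d,W=W)
c=cv2.resize(p[130:270,290:430],(560,560),interpolation=2)
p2,_,_=cloud('scene','s2'); c2=cv2.resize(p2[150:300,300:420],None,fx=2,fy=2)
im=np.zeros((560,800,3),np.uint8);im[:,:560]=c;im[:300,560:800]=c2
cv2.imwrite('pics/c2.png',im[:,:,::-1])
E
```

```text
t 16.15 case-pos [-101.  -164.2  303. ] joints [-1.29 -0.1   1.91  0.7   1.32 -0.07] F [ 0.6  0.  -0.1]
tool axes in case (cols)
 [[ 0.776 -0.     0.631]
 [-0.    -1.     0.   ]
 [ 0.631 -0.    -0.776]]
units to (11, -165, 167) [0.04 0.03 7.05]
```

View pics/c2.png

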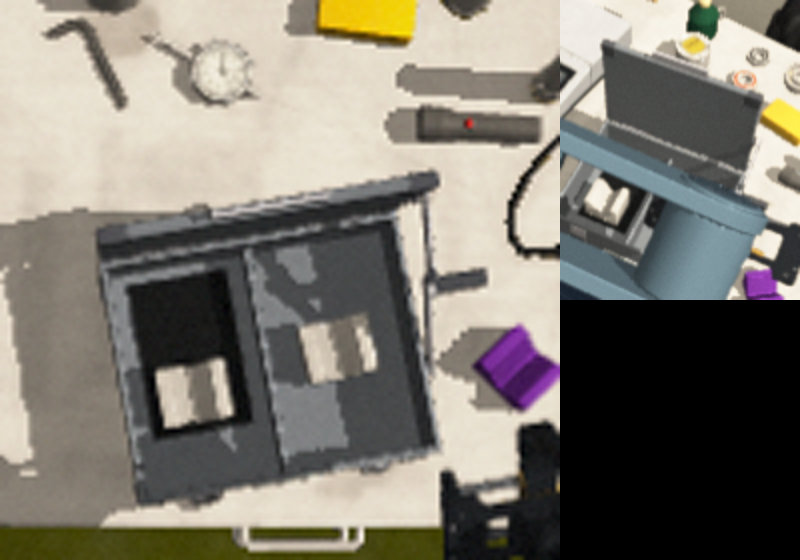

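The picture shows the block standing upright on the liner in the left bay at crop pixel (195,393). The other V-block is untouched at (338,348), and the pin at (460,280) lies ahead. I'm approaching the pin.

>>> {"op": "play_rows", "data": {
  "angular": [
    [0, 0, 0],
    [0, 0, 0],
    [0, 0, 0],
    [0, 0, 0],
    [0, 0, 0],
    [0, 0, 0],
    [0, 0, 0],
    [0, 0, 0],
    [0, 0, 0],
    [0, 0, 0]
  ],
  "linear": [
    [0, 0, 0.5],
    [0, 0, 1],
    [0, 0, 1],
    [0, 0, 1],
    [0, 0, 1],
    [0, 0, 1],
    [0, 0, 1],
    [0, 0, 0.5],
    [0, 0, 0],
    [0, 0, 0]
  ],
  "claw": [-1, -1, -1, -1, -1, -1, -1, -1, -1, -1]
}}

```text
t: 17.08
tool_pos: [0.5371, -0.3319, 0.1678]
tcp_rot: [0.938, 0.084, 0.334, -0.03]
ft_force: [1.6, 0.3, 0.1]
grip_width: 0.0004
grip_force: 0.0
```

>>> {"op": "play_rows", "data": {
  "angular": [
    [0, 0, 0],
    [0, 0, 0],
    [0, 0, 0],
    [0, 0, 0],
    [0, 0, 0],
    [0, 0, 0],
    [0, 0, 0],
    [0, 0, 0]
  ],
  "linear": [
    [0, 0, 0.3],
    [0, 0, 0.3],
    [0, 0, 0.2],
    [0, 0, 0.2],
    [0, 0, 0.2],
    [0, 0, 0.2],
    [0, 0, 0],
    [0, 0, 0]
  ],
  "claw": [-1, -1, -1, -1, -1, -1, -1, -1]
}}

```text
t: 17.75
tool_pos: [0.5583, -0.3284, 0.14]
tcp_rot: [0.938, 0.083, 0.334, -0.03]
ft_force: [0.3, -0.6, 0.1]
grip_width: 0.0005
grip_force: 0.0
```

>>> {"op": "play_rows", "data": {
  "angular": [
    [0, 0, 0],
    [0, 0, 0],
    [0, 0, 0],
    [0, 0, 0],
    [0, 0, 0]
  ],
  "linear": [
    [0, 0, 0.2],
    [0, 0, 0.2],
    [0, 0, 0.2],
    [0, 0, 0],
    [0, 0, 0]
  ],
  "claw": [-1, -1, -1, -1, -1]
}}

```text
t: 18.17
tool_pos: [0.5677, -0.3267, 0.1283]
tcp_rot: [0.938, 0.083, 0.334, -0.03]
ft_force: [-1.6, -0.3, 0.2]
grip_width: 0.0005
grip_force: 0.0
```

Run:
```python
from h import *
state()
p,d,W=cloud('wrist','w2');p2,_,W2=cloud('top','top3')
im=np.zeros((560,800,3),np.uint8);im[:300,:480]=cv2.resize(p,(480,300));c=cv2.resize(p2[160:240,360:440],(320,320),interpolation=2);im[:320,480:]=c
cv2.imwrite('pics/c3.png',im[:330,:,::-1])
L=CR.inv().apply(W2.reshape(-1,3)-O)*1000
b=L[(L[:,1]<-142)&(L[:,1]>-190)&(L[:,2]>90)&(L[:,0]<90)&(L[:,0]>-40)];b=b[np.argsort(b[:,1])];print(b[::max(1,len(b)//25)].round(0))
```

```text
t 18.17 case-pos [  41.5 -164.6  128.3] joints [-1.    0.3   1.87  0.86  0.88 -0.14] F [-1.6 -0.3  0.2]
tool axes in case (cols)
 [[ 0.775  0.     0.632]
 [-0.    -1.     0.   ]
 [ 0.632 -0.001 -0.775]]
[[  17. -190.  209.]
 [ -11. -187.  228.]
 [   7. -184.  213.]
 [   8. -182.  209.]
 [  -6. -180.  220.]
 [ -29. -178.  269.]
 [   5. -176.  216.]
 [   0. -175.  203.]
 [  17. -174.  174.]
 [   7. -173.  203.]
 [  42. -172.  139.]
 [ -28. -169.  266.]
 [ -31. -168.  270.]
 [ -17. -165.  232.]
 [  12. -164.  205.]
 [  43. -161.  143.]
 [  44. -159.  136.]
 [   5. -157.  216.]
 [ -25. -155.  262.]
 [  33. -153.  157.]
 [  50. -152.  126.]
 [ -19. -150.  244.]
 [ -11. -149.  225.]
 [   4. -147.  215.]
 [  -6. -144.  219.]
 [  22. -142.  205.]]
```

View pics/c3.png

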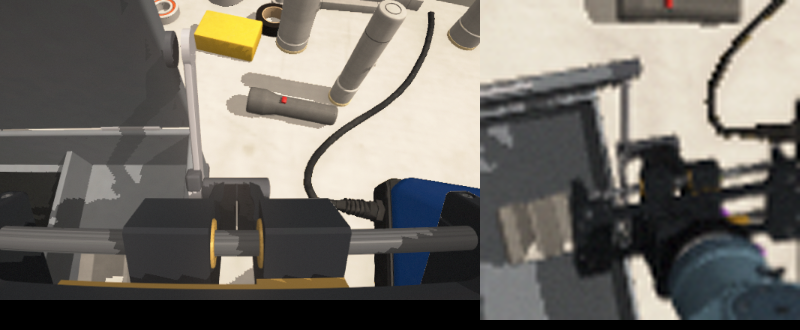

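The wrist view shows the pin at (240,187) at the fingertips, and the stay is bent at the knee. The push so far is about 25 mm. I'll push a little more, then retreat.

>>> {"op": "play_rows", "data": {
  "angular": [
    [0, 0, 0],
    [0, 0, 0],
    [0, 0, 0],
    [0, 0, 0],
    [0, 0, 0],
    [0, 0, 0],
    [0, 0, 0],
    [0, 0, 0],
    [0, 0, 0],
    [0, 0, 0]
  ],
  "linear": [
    [0, 0, 0.12],
    [0, 0, 0],
    [0, 0, -0.3],
    [0, 0, -0.8],
    [0, 0, -1],
    [0, 0, -1],
    [0, 0, -1],
    [0, 0, -1],
    [0, 0, -0.5],
    [0, 0, 0]
  ],
  "claw": [-1, -1, -1, -1, -1, -1, -1, -1, -1, -1]
}}

```text
t: 19.1
tool_pos: [0.4818, -0.3441, 0.2383]
tcp_rot: [0.938, 0.083, 0.335, -0.027]
ft_force: [0.2, 0.6, 0.0]
grip_width: 0.0008
grip_force: 0.0
```

>>> {"op": "play_rows", "data": {
  "angular": [
    [0, -1, 0],
    [0, -1, 0],
    [0, -1, 0],
    [0, -1, 0],
    [0, -1, 0],
    [0, -1, 0],
    [0, -1, 0],
    [0, -1, 0],
    [0, -1, 0],
    [0, -0.8, 0],
    [0, 0, 0]
  ],
  "linear": [
    [0, 0, 0],
    [0, 0, 0],
    [0, 0, 0],
    [0, 0, 0],
    [0, 0, 0],
    [0, 0, 0],
    [0, 0, 0],
    [0, 0, 0],
    [0, 0, 0],
    [0, 0, 0],
    [0, 0, 0]
  ],
  "claw": [-1, -1, -1, -1, -1, -1, -1, -1, -1, -1, -1]
}}

```text
t: 20.02
tool_pos: [0.4839, -0.3411, 0.234]
tcp_rot: [0.996, 0.089, -0.001, -0.0]
ft_force: [0.4, 0.6, 0.3]
grip_width: 0.0003
grip_force: 0.0
```

Run:
```python
from h import *
to((-45,-60,375));print(r.get_obs()['joint_pos'])
p2,_,W=cloud('top','top4')
L=CR.inv().apply(W.reshape(-1,3)-O)*1000
for n,Wf in (('before',np.load('pics/top.npz')['W']),('now',W)):
    L=CR.inv().apply(Wf.reshape(-1,3)-O)*1000
    b=L[(L[:,1]<-148)&(L[:,1]>-190)&(L[:,2]>80)&(L[:,2]<170)&(abs(L[:,0]-40)<40)];print(n,len(b),np.median(b,axis=0).round(1))
    b=L[(abs(L[:,1])<120)&(L[:,2]>295)&(L[:,2]<345)&(L[:,0]>70)&(L[:,0]<130)];print('lid',len(b),np.median(b,axis=0).round(1),np.percentile(b,[2,98],axis=0).round(0))
```

```text
t 20.02 case-pos [ -43.6 -164.   234. ] joints [-0.81  0.22  1.57 -0.    1.35  0.58] F [0.4 0.6 0.3]
tool axes in case (cols)
 [[ 1.     0.003 -0.002]
 [ 0.003 -1.     0.001]
 [-0.002 -0.001 -1.   ]]
units to (-45, -60, 375) [-0.06 -4.16 -5.63]
[-8.13645518e-01  2.23611172e-01  1.56608603e+00 -1.24188767e-03
  1.35384319e+00  5.78604711e-01]
before 54 [  31.8 -167.8  147.5]
lid 351 [ 9.430e+01 -1.000e-01  3.107e+02] [[  90. -116.  297.]
 [ 102.  115.  331.]]
now 51 [  46.7 -167.4  125.6]
lid 332 [ 85.4   2.1 310.5] [[  81. -116.  303.]
 [  93.  115.  331.]]
```

>>> {"op": "play_rows", "data": {
  "angular": [
    [0, 0, 0],
    [0, 0, 0],
    [0, 0, 0],
    [0, 0, 0],
    [0, 0, 0],
    [0, 0, 0],
    [0, 0, 0],
    [0, 0, 0],
    [0, 0, 0],
    [0, 0, 0]
  ],
  "linear": [
    [0, -0.3, -0.5],
    [0, -0.7, -0.7],
    [0, -0.7, -0.7],
    [0, -0.7, -0.7],
    [0, -0.7, -0.7],
    [0, -0.7, -0.7],
    [0, -0.7, -0.7],
    [0, -0.7, -0.7],
    [0, -0.7, -0.4],
    [0, -0.7, 0]
  ],
  "claw": [-1, -1, -1, -1, -1, -1, -1, -1, -1, -1]
}}

```text
t: 20.9
tool_pos: [0.4534, -0.1791, 0.3836]
tcp_rot: [0.996, 0.088, 0.003, 0.001]
ft_force: [1.1, 0.4, 0.1]
grip_width: 0.0003
grip_force: 0.0
```

>>> {"op": "play_rows", "data": {
  "angular": [
    [0, 0, 0],
    [0, 0, 0],
    [0, 0, 0],
    [0, 0, 0],
    [0, 0, 0],
    [0, 0, 0],
    [0, 0, 0],
    [0, 0, 0],
    [0, 0, 0],
    [0, 0, 0],
    [0, 0, 0]
  ],
  "linear": [
    [0.4, 0, 0],
    [0.8, 0, 0],
    [0.8, 0, 0],
    [0.8, 0, 0],
    [0.8, 0, 0],
    [0.8, 0, 0],
    [0.8, 0, 0],
    [0.8, 0, 0],
    [0.8, 0, 0],
    [0.5, 0, 0],
    [0, 0, 0]
  ],
  "claw": [-1, -1, -1, -1, -1, -1, -1, -1, -1, -1, -1]
}}

```text
t: 21.82
tool_pos: [0.6347, -0.1476, 0.3787]
tcp_rot: [0.996, 0.088, -0.0, -0.001]
ft_force: [-0.3, -0.3, -0.7]
grip_width: 0.0003
grip_force: 0.0
```

Run:
```python
from h import *
to((140,0,290))
p,d,W=cloud('scene','s4')
cv2.imwrite('pics/c4.png',cv2.resize(p[120:320,220:520],(750,500))[:,:,::-1])
```

```text
t 21.82 case-pos [138.8   0.  378.7] joints [-0.41  0.28  1.21  0.    1.65  0.98] F [-0.3 -0.3 -0.7]
tool axes in case (cols)
 [[ 1.     0.     0.   ]
 [ 0.    -1.     0.002]
 [ 0.    -0.002 -1.   ]]
units to (140, 0, 290) [0.05 0.01 3.55]
```

View pics/c4.png

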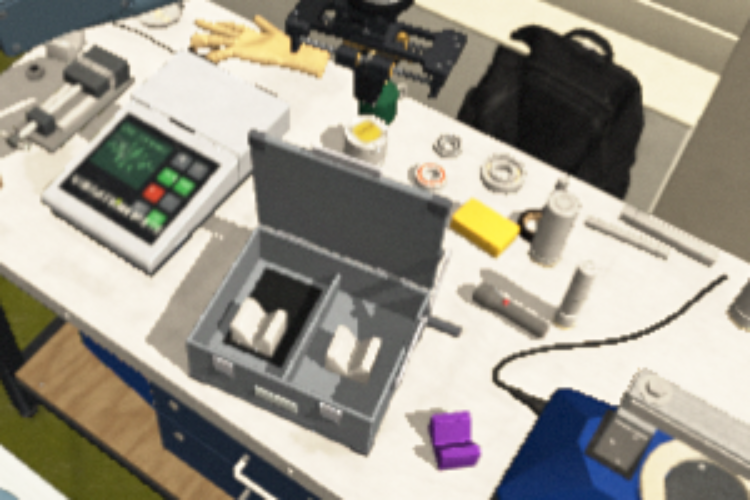

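The picture shows the gripper above and behind the lid at (375,70). Both blocks stand in their bays at (257,330) and (352,352), and the stay is broken. I'll descend behind the lid and go forward to contact.

>>> {"op": "play_rows", "data": {
  "angular": [
    [0, 0, 0],
    [0, 0, 0],
    [0, 0, 0],
    [0, 0, 0],
    [0, 0, 0],
    [0, 0, 0],
    [0, 0, 0],
    [0, 0, 0],
    [0, 0, 0],
    [0, 0, 0]
  ],
  "linear": [
    [0, 0, 0.5],
    [0, 0, 0.8],
    [0, 0, 0.9],
    [0, 0, 0.8],
    [0, 0, 0.55],
    [-0.3, 0, 0],
    [-0.4, 0, 0],
    [-0.3, 0, 0],
    [-0.2, 0, 0],
    [0, 0, 0]
  ],
  "claw": [-1, -1, -1, -1, -1, -1, -1, -1, -1, -1]
}}

```text
t: 22.7
tool_pos: [0.6029, -0.1535, 0.2925]
tcp_rot: [0.996, 0.087, 0.001, 0.0]
ft_force: [1.1, 0.2, -0.1]
grip_width: 0.0002
grip_force: 0.0
```

Run:
```python
from h import *
pl,A=state()
ph=np.deg2rad(np.r_[83.5,np.arange(80,-.1,-8)])
P=np.c_[105-190*np.cos(ph)+12*np.sin(ph)+9,100+190*np.sin(ph)+12*np.cos(ph)]
print(P.round(1).tolist())
P[0]=pl[[0,2]]
print([(round(np.rad2deg(a)),d.round(2).tolist()) for a,d in zip(ph[1:],np.diff(P,axis=0)/25*[1,-1])])
```

```text
t 22.7 case-pos [ 1.065e+02 -2.000e-01  2.925e+02] joints [-0.44  0.25  1.42  0.    1.47  0.96] F [ 1.1  0.2 -0.1]
tool axes in case (cols)
 [[ 1.    -0.001  0.001]
 [-0.001 -1.    -0.001]
 [ 0.001  0.001 -1.   ]]
[[104.4, 290.1], [92.8, 289.2], [66.7, 284.4], [41.5, 276.0], [17.7, 264.2], [-4.2, 249.2], [-23.8, 231.3], [-40.8, 210.9], [-54.7, 188.2], [-65.3, 163.9], [-72.5, 138.3], [-76.0, 112.0]]
[(80, [-0.55, 0.13]), (72, [-1.05, 0.19]), (64, [-1.01, 0.34]), (56, [-0.95, 0.47]), (48, [-0.88, 0.6]), (40, [-0.78, 0.72]), (32, [-0.68, 0.82]), (24, [-0.56, 0.9]), (16, [-0.43, 0.97]), (8, [-0.29, 1.02]), (0, [-0.14, 1.05])]
```

>>> {"op": "play_rows", "data": {
  "angular": [
    [0, 0, 0],
    [0, 0, 0],
    [0, 0, 0],
    [0, 0, 0],
    [0, 0, 0],
    [0, 0, 0],
    [0, 0, 0],
    [0, 0, 0]
  ],
  "linear": [
    [-0.28, 0, 0.06],
    [-0.28, 0, 0.06],
    [-0.35, 0, 0.06],
    [-0.35, 0, 0.06],
    [-0.35, 0, 0.07],
    [-0.34, 0, 0.11],
    [-0.34, 0, 0.11],
    [-0.34, 0, 0.11]
  ],
  "claw": [-1, -1, -1, -1, -1, -1, -1, -1]
}}

```text
t: 23.37
tool_pos: [0.5379, -0.1647, 0.2747]
tcp_rot: [0.996, 0.088, -0.0, -0.0]
ft_force: [2.6, -1.1, 0.5]
grip_width: 0.001
grip_force: 0.8
```

```bash
cat > lid.py <<'E'
from h import *
import sys
pl,A=state()
p,d,W=cloud('top',None)
L=CR.inv().apply(W.reshape(-1,3)-O)*1000
for y0,y1 in((-125,-95),(95,125)):
    b=L[(L[:,1]>y0)&(L[:,1]<y1)&(L[:,2]>107)&(L[:,2]<330)&(abs(L[:,0])<125)]
    b=b[np.argsort(-b[:,2])];print('lid pts',len(b),b[::max(1,len(b)//6)].round(0).tolist())
b=L[(L[:,1]<-150)&(L[:,1]>-190)&(L[:,2]>20)&(L[:,2]<170)&(abs(L[:,0]-40)<90)];print('pin',len(b),np.median(b,axis=0).round(1))
E
python3 lid.py
```

```text
t 23.37 case-pos [4.050e+01 2.000e-01 2.747e+02] joints [-0.51  0.12  1.6  -0.    1.42  0.89] F [ 2.6 -1.1  0.5]
tool axes in case (cols)
 [[ 1. -0. -0.]
 [-0. -1.  0.]
 [-0. -0. -1.]]
lid pts 46 [[16.0, -116.0, 296.0], [20.0, -111.0, 292.0], [17.0, -114.0, 290.0], [22.0, -122.0, 287.0], [11.0, -99.0, 284.0], [32.0, -114.0, 270.0], [39.0, -122.0, 253.0]]
lid pts 214 [[16.0, 119.0, 300.0], [33.0, 109.0, 267.0], [47.0, 100.0, 238.0], [63.0, 101.0, 209.0], [77.0, 104.0, 181.0], [93.0, 112.0, 148.0], [109.0, 123.0, 116.0]]
pin 41 [  55.9 -172.6  101.7]
```

>>> {"op": "play_rows", "data": {
  "angular": [
    [0, 0, 0],
    [0, 0, 0],
    [0, 0, 0],
    [0, 0, 0],
    [0, 0, 0],
    [0, 0, 0],
    [0, 0, 0],
    [0, 0, 0],
    [0, 0, 0],
    [0, 0, 0],
    [0, 0, 0],
    [0, 0, 0]
  ],
  "linear": [
    [-0.32, 0, 0.16],
    [-0.32, 0, 0.16],
    [-0.32, 0, 0.16],
    [-0.29, 0, 0.2],
    [-0.29, 0, 0.2],
    [-0.29, 0, 0.2],
    [-0.26, 0, 0.24],
    [-0.26, 0, 0.24],
    [-0.26, 0, 0.24],
    [-0.23, 0, 0.27],
    [-0.23, 0, 0.27],
    [-0.23, 0, 0.27]
  ],
  "claw": [-1, -1, -1, -1, -1, -1, -1, -1, -1, -1, -1, -1]
}}

```text
t: 24.42
tool_pos: [0.4571, -0.1791, 0.2093]
tcp_rot: [0.996, 0.088, -0.0, -0.0]
ft_force: [-0.3, 0.2, -0.4]
grip_width: 0.0008
grip_force: 0.3
```

>>> {"op": "play_rows", "data": {
  "angular": [
    [0, 0, 0],
    [0, 0, 0],
    [0, 0, 0],
    [0, 0, 0],
    [0, 0, 0],
    [0, 0, 0],
    [0, 0, 0]
  ],
  "linear": [
    [-0.19, 0, 0.3],
    [-0.19, 0, 0.3],
    [-0.19, 0, 0.3],
    [-0.14, 0, 0.32],
    [-0.14, 0, 0.32],
    [-0.14, 0, 0.32],
    [0, 0, 0]
  ],
  "claw": [-1, -1, -1, -1, -1, -1, -1]
}}

```text
t: 25.0
tool_pos: [0.4318, -0.1827, 0.1614]
tcp_rot: [0.996, 0.088, -0.001, -0.001]
ft_force: [0.5, 0.8, -0.3]
grip_width: 0.0008
grip_force: 0.0
```

```bash
python3 lid.py
```

```text
t 25.0 case-pos [-67.    1.1 161.4] joints [-0.65  0.03  1.94 -0.    1.18  0.74] F [ 0.5  0.8 -0.3]
tool axes in case (cols)
 [[ 1.    -0.001 -0.002]
 [-0.    -1.     0.002]
 [-0.002 -0.002 -1.   ]]
lid pts 387 [[-90.0, -124.0, 169.0], [-45.0, -120.0, 144.0], [-5.0, -108.0, 138.0], [10.0, -102.0, 131.0], [68.0, -110.0, 125.0], [94.0, -106.0, 118.0], [108.0, -96.0, 108.0]]
lid pts 526 [[-89.0, 110.0, 166.0], [-42.0, 112.0, 154.0], [-25.0, 112.0, 145.0], [8.0, 103.0, 137.0], [31.0, 95.0, 128.0], [72.0, 112.0, 120.0], [92.0, 98.0, 109.0]]
pin 48 [  49.9 -170.    51.8]
```

>>> {"op": "play_rows", "data": {
  "angular": [
    [0, 0, 0],
    [0, 0, 0],
    [0, 0, 0],
    [0, 0, 0],
    [0, 0, 0],
    [0, 0, 0],
    [0, 0, 0],
    [0, 0, 0],
    [0, 0, 0],
    [0, 0, 0],
    [0, 0, 0]
  ],
  "linear": [
    [-0.06, 0, 0.2],
    [-0.05, 0, 0.2],
    [-0.05, 0, 0.2],
    [-0.05, 0, 0.2],
    [-0.04, 0, 0.2],
    [-0.04, 0, 0.2],
    [-0.03, 0, 0.2],
    [-0.02, 0, 0.2],
    [-0.02, 0, 0.15],
    [-0.01, 0, 0.1],
    [0, 0, 0]
  ],
  "claw": [-1, -1, -1, -1, -1, -1, -1, -1, -1, -1, -1]
}}

```text
t: 25.97
tool_pos: [0.4239, -0.1847, 0.1166]
tcp_rot: [0.996, 0.088, -0.0, -0.0]
ft_force: [0.3, -0.1, -0.1]
grip_width: 0.0007
grip_force: 0.0
```

>>> {"op": "play_rows", "data": {
  "angular": [
    [0, 0, 0],
    [0, 0, 0],
    [0, 0, 0],
    [0, 0, 0],
    [0, 0, 0]
  ],
  "linear": [
    [0, 0, 0.08],
    [0, 0, 0.08],
    [0, 0, 0.06],
    [0, 0, 0],
    [0, 0, 0]
  ],
  "claw": [-1, -1, -1, -1, -1]
}}

```text
t: 26.38
tool_pos: [0.4244, -0.1851, 0.1124]
tcp_rot: [0.996, 0.088, 0.0, 0.0]
ft_force: [-1.5, 1.4, 5.0]
grip_width: 0.0005
grip_force: 2.7
```

```bash
python3 lid.py
```

```text
t 26.38 case-pos [-74.7   0.  112.4] joints [-0.67  0.09  1.99 -0.    1.06  0.73] F [-1.5  1.4  5. ]
tool axes in case (cols)
 [[ 1. -0.  0.]
 [-0. -1. -0.]
 [ 0.  0. -1.]]
lid pts 380 [[53.0, -98.0, 121.0], [54.0, -119.0, 115.0], [56.0, -106.0, 113.0], [5.0, -124.0, 112.0], [-30.0, -107.0, 111.0], [-13.0, -108.0, 109.0], [-18.0, -100.0, 107.0]]
lid pts 480 [[-2.0, 118.0, 121.0], [8.0, 116.0, 115.0], [76.0, 108.0, 113.0], [68.0, 123.0, 112.0], [-58.0, 107.0, 111.0], [34.0, 122.0, 110.0]]
pin 39 [  34.5 -172.4   26.3]
```

>>> {"op": "play_rows", "data": {
  "angular": [
    [0, 0, 0],
    [0, 0, 0],
    [0, 0, 0],
    [0, 0, 0]
  ],
  "linear": [
    [0, 0, 0.05],
    [0, 0, 0.05],
    [0, 0, 0],
    [0, 0, 0]
  ],
  "claw": [-1, -1, -1, -1]
}}

```text
t: 26.77
tool_pos: [0.4245, -0.1851, 0.1122]
tcp_rot: [0.996, 0.088, -0.0, 0.0]
ft_force: [-10.8, 6.8, 29.2]
grip_width: 0.0005
grip_force: 14.6
```

>>> {"op": "play_rows", "data": {
  "angular": [
    [0, 0, 0],
    [0, 0, 0],
    [0, 0, 0],
    [0, 0, 0],
    [0, 0, 0],
    [0, 0, 0],
    [0, 0, 0],
    [0, 0, 0],
    [0, 0, 0],
    [0, 0, 0],
    [0, 0, 0],
    [0, 0, 0]
  ],
  "linear": [
    [0, 0, -0.2],
    [0, 0, -0.5],
    [0, 0, -1],
    [0, 0, -1],
    [0, 0, -1],
    [0, 0, -1],
    [0, 0, -1],
    [0, 0, -1],
    [0, 0, -0.5],
    [0, 0, 0],
    [0, 0, 0],
    [0, 0, 0]
  ],
  "claw": [-1, -1, -1, -1, -1, -1, -1, -1, -1, -1, -1, -1]
}}

```text
t: 27.77
tool_pos: [0.4238, -0.1845, 0.2879]
tcp_rot: [0.996, 0.088, -0.001, -0.001]
ft_force: [0.0, -0.2, -0.7]
grip_width: 0.0002
grip_force: 0.0
```

```bash
python3 lid.py
python3 - <<'E'
from h import *
p,d,W=cloud('top','top5');p0=cv2.imread('pics/top.png')[:,:,::-1]
L=CR.inv().apply(W.reshape(-1,3)-O)*1000
b=L[(abs(L[:,1])<125)&(abs(L[:,0])<100)&(L[:,2]<125)&(L[:,2]>80)];print(np.linalg.lstsq(np.c_[b[:,:2],np.ones(len(b))],b[:,2],rcond=None)[0])
cv2.imwrite('pics/c5.png',cv2.resize(p[120:270,140:470],(792,360))[:,:,::-1])
E
```

```text
t 27.77 case-pos [-75.3   0.7 287.9] joints [-0.67 -0.12  1.82 -0.    1.45  0.73] F [ 0.  -0.2 -0.7]
tool axes in case (cols)
 [[ 1.    -0.    -0.001]
 [-0.    -1.     0.001]
 [-0.001 -0.001 -1.   ]]
lid pts 296 [[-9.0, -103.0, 121.0], [-22.0, -119.0, 115.0], [107.0, -119.0, 113.0], [26.0, -125.0, 112.0], [9.0, -104.0, 111.0], [79.0, -121.0, 109.0], [63.0, -112.0, 107.0]]
lid pts 476 [[39.0, 97.0, 121.0], [101.0, 114.0, 115.0], [-41.0, 124.0, 113.0], [-56.0, 96.0, 112.0], [-3.0, 125.0, 110.0], [-7.0, 105.0, 109.0], [62.0, 124.0, 107.0]]
pin 38 [  34.6 -170.7   27.4]
[-1.67814179e-03 -1.40005995e-04  1.12637175e+02]
```

View pics/c5.png

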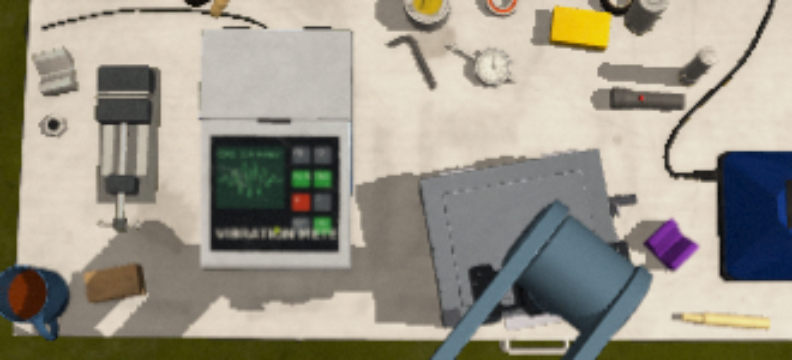

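The picture shows the lid flat and shut at (520,235), level at 112.6 mm. The wood block at (115,283), torch at (645,98) and drift at (720,320) have not moved, and the gripper is clear.

```bash
python3 -c "
from plant import r
print(r.sign_off())"
```

```text
the job is handed in; nothing more can be done
None
```

The job is done and handed in at about 28 s: the V-block stands upright in the left bay, the stay was broken at its pin, and the lid is fully shut; the other V-block, wood block, torch and drift were left alone, and the hand-in returned no verdict.

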